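# Set up the engine stand: swing its brace into the catch and lock it with the flap

### The arm

A 7-joint arm with a two-finger parallel gripper is mounted at the origin on a cart in front of the work surface, level with it; the furniture and walls round the work are solid. World frame = base frame: x ahead of the robot, y to its left, z up, the work surface at z = 0. Lengths are in mm, angles in rad, forces in N, time in s.
With the tool pointing down it reaches from about 425 to 1025 mm from the base axis. Payload 9.4 kg.
Tool frame: the origin (TCP) lies on the centre line of the jaws, within the pads' length; the fingertips stand 25 mm ahead of it and the grasp point (between the pads) lies 6 mm ahead of it; x points along the fingers, z is the direction in which the jaws open and shut, and the axes are right-handed (so a half turn about x gives the same grasp; the last joint's range is limited). The gripper opens to 93 mm and grips with 3 to 60 N. Pads are 15 mm wide; open, the fingers measure 128 mm over their backs; the gripper's body (75 mm by 188 mm) begins 65 mm behind the grasp point.
Start: joints at [-1.289, 0.599, -0.003, 1.599, 0.002, 0.943, -0.08], TCP at [254.588, 678.829, 243.618] pointing down, gripper open.
Joint ranges: [-2.57, 2.57], [-0.35, 1.97], [-1.29, 1.29], [0.11, 2.56], [-1.05, 4.19], [0.11, 1.86], [-2.63, 2.63]. Speed limits (rad/s): [2.22, 2.22, 3.01, 3.01, 3.14, 3.14, 3.14].

### API

Orientations are given as [roll, pitch, yaw] about the fixed x, y, z axes, in that order (R = Rz(yaw) Ry(pitch) Rx(roll)).
In Python, from bench import arm gives the robot as it stands.
- The arm moves only by the tool carry_out, never from a script. Its argument "rows" is a list that holds one entry, the list of rows, each a list of 7 numbers: the closure, from 0 (fully open) to 1 (shut), then the shift along the world's x, y, z in m, then the turn, a rotation vector about the world's x, y, z in rad. A call has 1 to 20 rows; each row shifts and turns the pose as measured when the row begins; what a row does not reach is not made up. A row lasts 1/8 s, in which the tool goes at most 62.5 mm and 10.7 degrees, less where a joint would pass 70% of its speed; a pose out of reach is approached as far as the arm can. A call is refused whole if a number of a shift passes 0.0625 or a number of a turn 0.188, either way. A call with a gripper value outside its range is refused whole. The fingers move at their own pace and stop on an object; "grip_force" is the grip in N (left out, the last holds). Time passes only in rows, so rows that do not move let the fingers close. It gives the time, the measured TCP pose, the force and the opening at its end, in the units of the state.
- arm.sense(): the state, without advancing time (a new reading comes with each control period).
- arm.grab_frame(name): name is "scene" or "top"; returns a dict with "image" (480x640x3 uint8, red, green, blue), "fov_y" (degrees; the focal length in pixels is half the picture's height over the tangent of half this angle, whatever the lens; pixels are square), "cx", "cy" (the principal point, pixels), "view" (4x4, takes a point from world to camera coordinates). Camera axes: x right, y up, looking along -z (the intrinsics and any distortion apply to the point x, -y, -z); pixel columns grow to the right and rows downward; lengths in mm; the calibration is good to about 2 mm. A picture is of the moment at which its call begins. There is no depth.
- arm.finish_job(): hands the job in, once; it reports no verdict.
Trained networks look in a picture, given as the dict that the camera call returned (one of the last four; its "shot" number tells which), for a name from the list of things; names that differ only in an ending like _2 or _b are one class to them, and where a whole thing is asked for, a point or a joint stands for the part that bears it (a point fixed in the world has none). Each returns a list of dicts, best first, with "score" (0 to 1); they miss things now and then, are a little off and sometimes report something else, mostly with a low value. They report only what shows in the picture. A call takes as long as a camera call.
- arm.cut_out(query, picture): "pixels" (480x640 bool, what is visible of it) and "box" ([left, top, right, bottom] in pixels, round what is visible of it).
The state is a dict: "time": time; "joint_positions": joint angles; "joint_vel": joint speeds; "joint_efforts": joint torques, N m; "tool_pos": TCP position; "tool_rot": TCP orientation; "contact_force": force on the tool from outside, world axes, zero at the start; "ft_torque": the same for the moment, N m; "finger_gap": finger opening in mm.
Only numpy, scipy, OpenCV 4.12 (cv2) and the standard library are available. Lean on these libraries where they do the work, as an engineer would, in place of code of your own. Each camera call takes 0.05 s, during which the arm holds its last target. There are 200 camera calls.

### The job

Get the small engine stand ready for use: push its folding side brace outwards, away from the base plate, until it has ridden over the spring ball and is trapped fully home between the ball and the stop bar, without forcing it hard. Then swing the keeper flap on the brace over and down until it lies flat with its tab behind the stop bar. Leave the bolt on the stand and the other parts on the table where they are.

Things in the scene. Friction and masses are not known exactly. Their poses are not given: they have to be found in the camera images.
- stand: Fixed grey steel base plate 200 x 180 x 12 mm on four feet (top 20 mm above the table) with two rubber-padded cradle rails across it, along its y, up to 57 mm high, at y -95 to +35 mm. Origin: on the table under the middle of the plate; z up. On the side towards its +y, at (-50, 115) mm, sticks out the upright pivot of the brace.
- brace: Aluminium square tube 16 mm wide, 24 to 50 mm above the table, 204 mm long from its upright pivot, screw foot under its end. Origin: on the table under the pivot axis; x along the tube, z up. Folded it points along the stand's +x; it swings out counter-clockwise seen from above. Home lies somewhere between 80 and 102 degrees from folded: it has to be felt or seen.
- pivot (a point): Point on the brace's pivot axis, 50 mm above the table.
- brace_mark (a point): Point on the middle line of the brace's top face, 155 mm from the pivot axis, 50 mm above the table; a good place to push beside.
- keeper (a joint): Angle of the keeper flap, rad: 0 shut (level over the stop bar), pi/2 upright, up to 2.0 leaning back over the brace towards its -y. Friction keeps it where it is left (about 1.5 N at its edge). With the brace not home the tab meets the top of the bar.
- stand_bolt: Black bolt 41 mm high standing on its 18 mm head on the stand's base plate between the rails. Bystander. Origin under its head.
- carburettor: Carburettor, 101 x 91 x 70 mm, bystander on the table.
- spark_plug: Spark plug, 76 mm long, lying on the table, bystander.
- spanner: Combination spanner, 127 mm long, lying on the table, bystander.
- camshaft: Camshaft with timing gear, 72 x 111 x 71 mm, bystander on the table.
- catch_ball (a joint): Height of the spring ball, m: 0 fully up, -0.005 pressed down under the brace, about -0.0015 when the brace is home. It sits on a dark steel arm (top 20 mm high, 145 mm long) reaching out from the pivot under the brace's way, 115 mm from the pivot; the arm's angle differs from stand to stand. Riding over the ball takes some 10 N at brace_mark; a rigid stop bar 50 mm high follows at once.
- keeper_hinge (a point): Middle of the keeper flap's level hinge pin on the brace's top, parallel to the brace, 85 mm from the pivot axis and 55 mm above the table. The point's axes are the brace's.
- keeper_edge (a point): Middle of the keeper flap's free edge, 44 mm from its pin. Flap: bent steel plate 44 mm wide along the brace and 4 mm thick. A tab 4 mm thick, 31 mm from the pin, hangs 12 mm under it when shut. Shut, it lies level, top 58 mm above the table, reaching 40 mm beyond the brace's middle line on the side away from the base (brace +y), over the 12 mm thick stop bar.

How it is judged:
By the outcome, as a careful person would: the job done as asked, in the order asked, and still so for the second after the job is handed in, with the robot touching nothing.
It also fails if it takes over 45 s, if anything falls off the work surface, if the arm or the gripper's body presses on something with over 40 N, if the wrist force passes 120 N, or if a joint passes its speed limit or range.

## Working session

There is one attempt and no reset: what is moved stays moved. The work goes in short steps, Python scripts to look and compute and a tool call to move; the robot and the scene stay as the last step left them, time stands still between calls to the robot, and variables do not carry over. Pictures are saved under pics/ and viewed, about 8 in all and at most 12, crops included, and the job is handed in when it is done.

Besides the shell and the picture viewer there is one more tool, called after "Call:" as name([rows], argument=value, ...), one row to a line, values as JSON. carry_out: Moves the arm, as the interface text tells. Its arguments: {"type":"object","properties":{"rows":{"type":"array"},"grip_force":{"type":"number"}},"required":["rows"]}

```bash
mkdir -p pics; cat > h.py <<'E'
import numpy as np, cv2
from bench import arm
def px(f,p):
    p=np.atleast_2d(np.array(p,float)); c=(f["view"]@np.c_[p,np.ones(len(p))].T).T
    F=240/np.tan(np.radians(f["fov_y"]/2))
    return np.c_[f["cx"]+F*c[:,0]/-c[:,2], f["cy"]-F*c[:,1]/-c[:,2]]
def ray(f,u,v,z):
    F=240/np.tan(np.radians(f["fov_y"]/2)); V=f["view"]; R=V[:3,:3]; o=-R.T@V[:3,3]
    d=R.T@np.array([(u-f["cx"])/F,-(v-f["cy"])/F,-1]); return o+d*(z-o[2])/d[2]
def save(f,n,crop=None,s=1):
    im=f["image"][:,:,::-1]
    if crop: im=im[crop[1]:crop[3],crop[0]:crop[2]]
    cv2.imwrite("pics/"+n,cv2.resize(im,None,fx=s,fy=s,interpolation=cv2.INTER_CUBIC))
E
python3 - <<'E'
from h import *
print({k:np.round(v,3) for k,v in arm.sense().items()})
for n in("scene","top"):
    f=arm.grab_frame(n); save(f,n+"0.png"); print(n,[k for k in f],f["fov_y"],f["cx"],f["cy"],np.round(f["view"],3).tolist())
    for q in("stand","brace","keeper","stand_bolt","carburettor","camshaft"):
        r=arm.cut_out(q,f)
        if r: print(q,r[0]["score"],r[0]["box"])
E
```

```text
{'time': np.float64(0.0), 'joint_positions': array([-1.289,  0.6  , -0.003,  1.6  ,  0.002,  0.943, -0.08 ]), 'joint_vel': array([ 0.   , -0.001, -0.001,  0.002, -0.002, -0.001,  0.002]), 'joint_efforts': array([ 0.0000e+00, -7.6507e+01,  1.4980e+00, -2.5237e+01, -5.2000e-02,
        1.7000e-02,  0.0000e+00]), 'tool_pos': array([254.423, 678.417, 242.753]), 'tool_rot': array([-3.052,  1.569, -1.84 ]), 'contact_force': array([-1.312,  0.16 ,  0.438]), 'ft_torque': array([-0.041,  0.05 , -0.005]), 'finger_gap': np.float64(93.072)}
scene ['image', 'fov_y', 'cx', 'cy', 'view', 'shot'] 43.25345570496652 314.9652887877215 238.47450926125933 [[0.689, -0.725, 0.013, -260.531], [0.527, 0.513, 0.678, -390.487], [-0.498, -0.46, 0.735, -1061.325], [0.0, 0.0, 0.0, 1.0]]
stand 0.74 [310.0, 210.8, 496.5, 359.5]
brace 0.82 [365.1, 212.5, 389.5, 290.8]
keeper 0.7 [310.1, 213.2, 494.1, 361.4]
stand_bolt 0.48 [448.7, 305.8, 456.4, 320.1]
carburettor 0.71 [375.2, 382.0, 420.3, 434.5]
camshaft 0.59 [191.7, 165.2, 221.1, 190.4]
top ['image', 'fov_y', 'cx', 'cy', 'view', 'shot'] 51.70201587106261 307.9445904611956 234.99682849755152 [[-0.013, -1.0, 0.015, 142.28], [0.991, -0.011, 0.132, -530.264], [-0.131, 0.017, 0.991, -1092.027], [0.0, 0.0, 0.0, 1.0]]
stand 0.9 [314.0, 162.3, 471.3, 254.9]
brace 0.59 [320.6, 160.0, 386.7, 245.2]
keeper 0.66 [350.7, 186.9, 369.9, 209.6]
stand_bolt 0.24 [318.4, 164.2, 383.7, 242.8]
carburettor 0.61 [456.9, 298.5, 506.9, 338.6]
camshaft 0.97 [119.7, 223.2, 157.9, 262.9]
```

```bash
python3 - <<'E'
from h import *
f=arm.grab_frame("top"); save(f,"top1.png",(290,130,490,280),4)
f=arm.grab_frame("scene"); save(f,"scene1.png",(280,180,520,360),3.3)
E
```

```text
(no output)
```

View pics/top1.png

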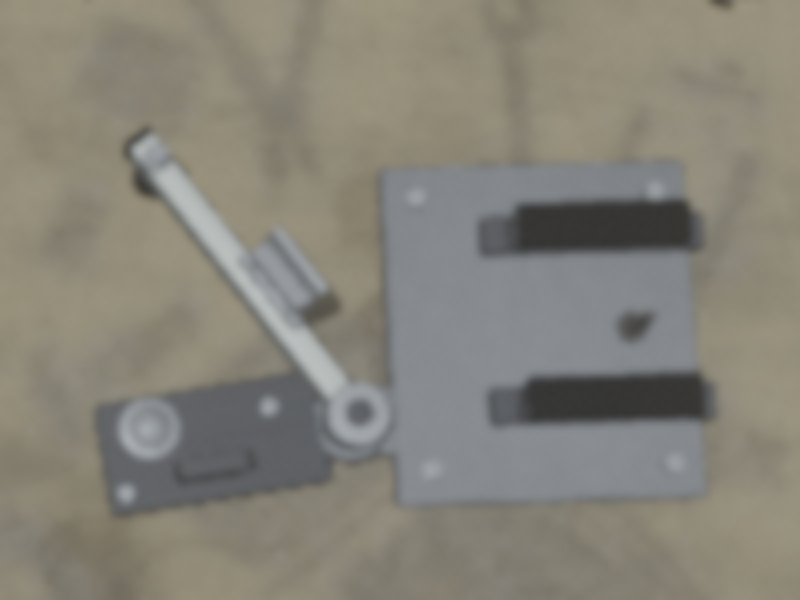

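View pics/scene1.png

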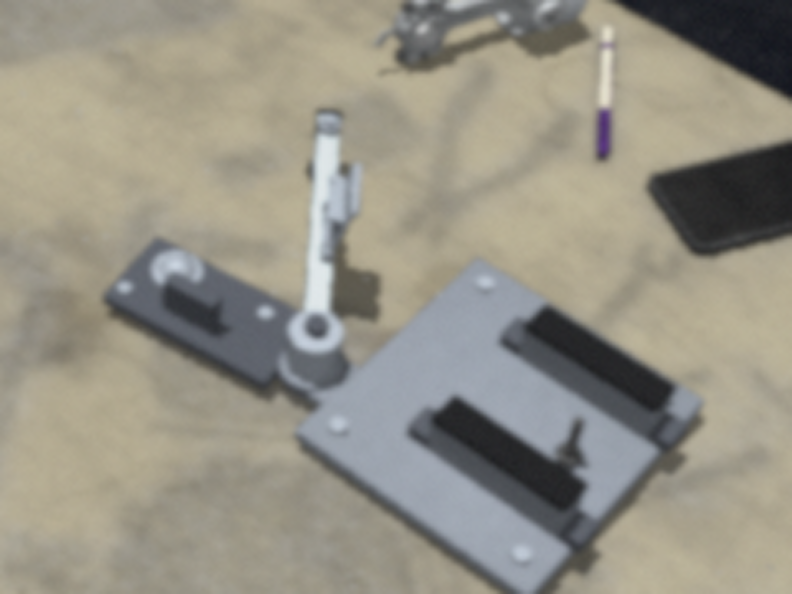

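View pics/top0.png

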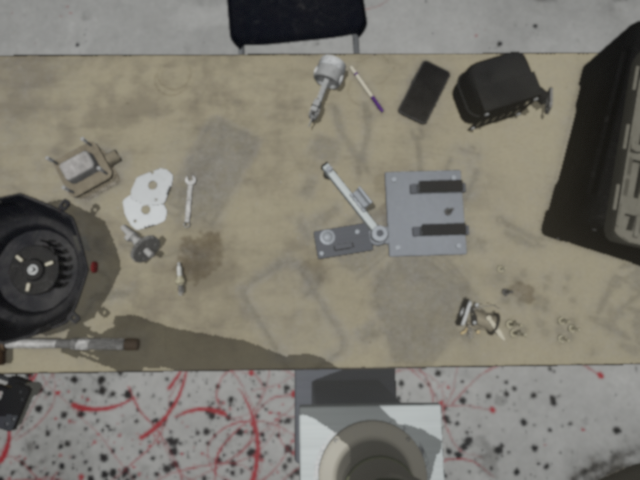

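The pictures show the brace about 37° out, pointing up-left from the pivot at crop (358,412) in the top view. The flap leans back on its base side. The ball is at crop (148,428) and the stop bar is at about (180-250,460).

```bash
python3 - <<'E'
from h import *
from scipy.spatial.transform import Rotation as R
f=arm.grab_frame("top")
g=lambda u,v,z:ray(f,290+u/4,130+v/4,z)
P=g(358,412,50)
f2=arm.grab_frame("scene")
s=lambda u,v,z:ray(f2,280+u/3.3,180+v/3.3,z)
print("pivot",P.round(1), s(316,326,50).round(1))
for n,p in dict(tip=g(152,143,50),tip_s=s(329,113,50),ball=g(148,428,22),ball_s=s(178,268,22),barL=g(180,465,50),barR=g(250,455,50),
  barL_s=s(165,280,50),barR_s=s(222,318,50),armc1=g(97,408,20),armc2=g(115,515,20),armc3=g(330,480,20),pl1=g(382,170,20),pl2=g(400,500,20),pl3=g(682,162,20)).items():
    d=p-P; print(n,p.round(1),"r",np.hypot(*d[:2]).round(1),"ang",np.degrees(np.arctan2(d[1],d[0])).round(1))
print(R.from_euler("xyz",arm.sense()["tool_rot"]).as_matrix().round(3))
E
```

```text
pivot [532.6 -24.6  50. ] [538.6 -24.1  50. ]
tip [688.9  88.3  50. ] r 192.8 ang 35.9
tip_s [694.   92.9  50. ] r 199.7 ang 36.1
ball [528.4  92.   22. ] r 116.7 ang 92.0
ball_s [531.3  87.8  22. ] r 112.4 ang 90.6
barL [503.8  76.   50. ] r 104.7 ang 106.0
barR [508.9  36.7  50. ] r 65.7 ang 111.1
barL_s [499.4  71.5  50. ] r 101.7 ang 109.0
barR_s [501.4  23.6  50. ] r 57.4 ang 122.8
armc1 [540.6 121.1  20. ] r 145.9 ang 86.8
armc2 [478.7 111.7  20. ] r 146.6 ang 111.6
armc3 [497.4 -12.2  20. ] r 37.3 ang 160.5
pl1 [679.7 -48.3  20. ] r 149.0 ang -9.1
pl2 [485.4 -52.1  20. ] r 54.6 ang -149.8
pl3 [ 683.  -225.4   20. ] r 250.8 ang -53.2
[[ 0.    -0.936  0.351]
 [ 0.     0.351  0.936]
 [-1.    -0.     0.   ]]
```

Call:
carry_out([
  [[1,0.027,-0.04,0,0,0,-0.036],[1,0.027,-0.04,0,0,0,-0.036],[1,0.027,-0.04,0,0,0,-0.036],[1,0.027,-0.04,0,0,0,-0.036],[1,0.027,-0.04,0,0,0,-0.036],[1,0.027,-0.04,0,0,0,-0.036],[1,0.027,-0.04,0,0,0,-0.036],[1,0.027,-0.04,0,0,0,-0.036],[1,0.027,-0.04,0,0,0,-0.036],[1,0.027,-0.04,0,0,0,-0.036],[1,0.027,-0.04,0,0,0,-0.036],[1,0.027,-0.04,0,0,0,-0.036],[1,0.027,-0.04,0,0,0,-0.036],[1,0.027,-0.04,0,0,0,-0.036],[1,0.027,-0.04,0,0,0,-0.036],[1,0.027,-0.04,0,0,0,-0.036]],
], grip_force=20)

```text
time: 2.9
tool_pos: [695.6, 22.3, 245.9]
tool_rot: [0.089, 1.563, 0.715]
contact_force: [-0.3, 0.5, -0.1]
finger_gap: 0.2
```

Call:
carry_out([
  [[1,-0.002,0.002,-0.045,0,0,0],[1,-0.002,0.002,-0.045,0,0,0],[1,-0.002,0.002,-0.045,0,0,0],[1,-0.002,0.002,-0.045,0,0,0],[1,0,0,-0.006,0,0,0],[1,0,0,0,0,0,0]],
])

```text
time: 3.65
tool_pos: [691.4, 23.9, 57.6]
tool_rot: [-0.365, 1.557, 0.253]
contact_force: [0.4, 0.2, 0.5]
finger_gap: 0.5
```

```bash
python3 - <<'E'
from h import *
f=arm.grab_frame("scene"); save(f,"scene2.png",(300,150,460,310),3.7)
E
```

```text
(no output)
```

View pics/scene2.png

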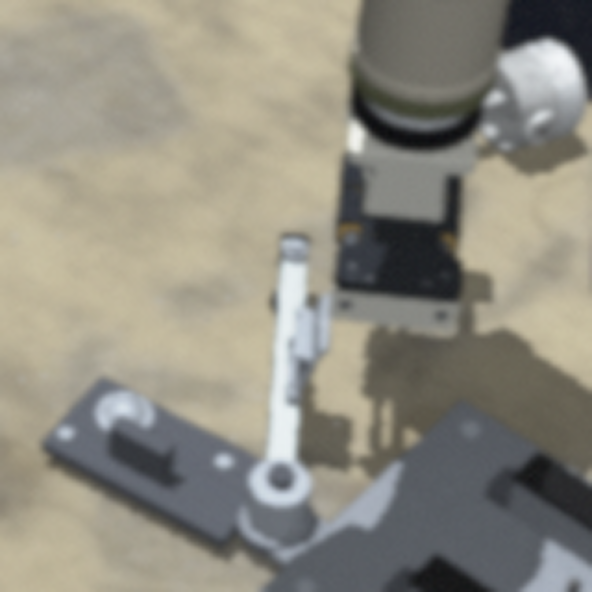

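Call:
carry_out([
  [[1,-0.011,0.015,0,0,0,0],[1,-0.01,0.014,0,0,0,0],[1,-0.0074,0.0114,0,0,0,0.087],[1,-0.0083,0.0107,0,0,0,0.087],[1,-0.0092,0.01,0,0,0,0.087],[1,-0.0101,0.0091,0,0,0,0.087],[1,-0.0108,0.0082,0,0,0,0.087],[1,-0.0115,0.0072,0,0,0,0.087],[1,-0.0121,0.0062,0,0,0,0.087],[1,-0.0126,0.0051,0,0,0,0.087],[1,0,0,0,0,0,0]],
])

```text
time: 5.08
tool_pos: [583.5, 136.0, 70.8]
tool_rot: [-0.541, 1.539, 0.805]
contact_force: [0.4, -0.5, 0.1]
finger_gap: 0.4
```

```bash
python3 - <<'E'
from h import *
s=arm.sense(); d=s["tool_pos"][:2]-[535,-24]; print(d,np.hypot(*d),np.degrees(np.arctan2(d[1],d[0])),np.degrees(s["tool_rot"][2]-s["tool_rot"][0]))
f=arm.grab_frame("top"); save(f,"top2.png",(290,130,490,280),4)
E
```

```text
[ 48.51522078 160.02850974] 167.22096333054486 73.13447476561353 77.11615075605353
```

View pics/top2.png

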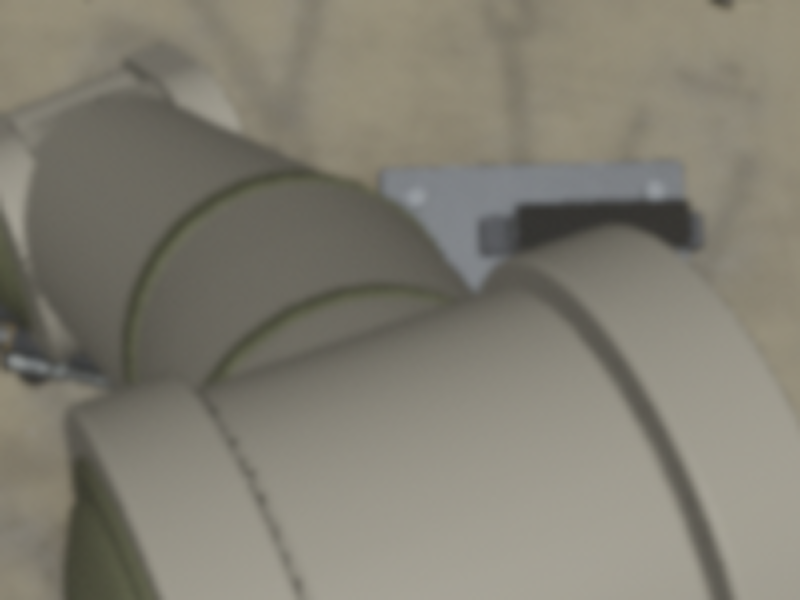

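The top view is blocked by the arm. The tool drifted 13 mm up, so I'll bring it back down and pull it in to the right radius.

Call:
carry_out([
  [[1,-0.002,-0.005,-0.007,0,0,0],[1,-0.001,-0.005,-0.007,0,0,0],[1,0,0,0,0,0,0]],
])

```text
time: 5.5
tool_pos: [581.8, 124.9, 56.2]
tool_rot: [-0.585, 1.538, 0.756]
contact_force: [-0.0, 0.0, 0.5]
finger_gap: 0.2
```

```bash
python3 - <<'E'
from h import *
s=arm.sense(); d=s["tool_pos"][:2]-[535,-24]; print(s["tool_pos"],np.hypot(*d),np.degrees(np.arctan2(d[1],d[0])),np.degrees(s["tool_rot"]))
f=arm.grab_frame("scene"); save(f,"scene3.png",(300,150,460,310),3.7)
E
```

```text
[581.83701476 124.94375254  56.20567034] 156.13438881985743 72.54366705359307 [-33.49615263  88.10838221  43.32832456]
```

View pics/scene3.png

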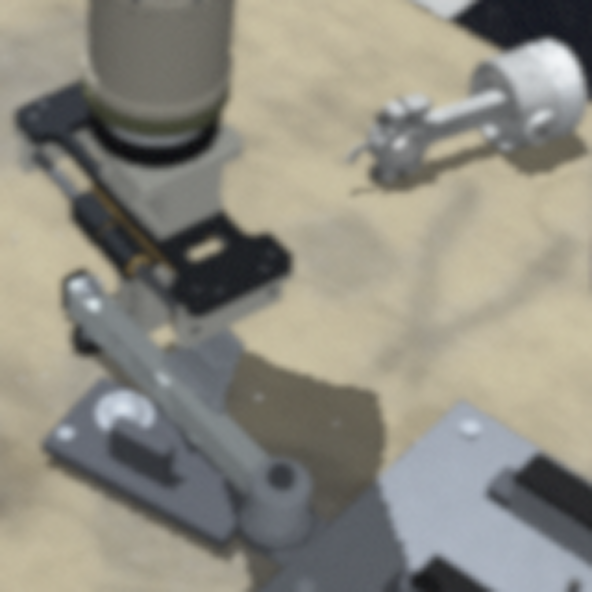

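Brace at about 78°, finger beside it, flap still leaning back. I'll push on in smaller steps and watch the force.

Call:
carry_out([
  [[1,-0.0039,0.0011,-0.001,0,0,0.026],[1,-0.0039,0.001,-0.001,0,0,0.026],[1,-0.0039,0.0009,-0.001,0,0,0.026],[1,-0.0039,0.0008,-0.001,0,0,0.026],[1,-0.0039,0.0007,-0.001,0,0,0.026]],
])

```text
time: 6.18
tool_pos: [568.3, 129.7, 53.4]
tool_rot: [-0.784, 1.527, 0.694]
contact_force: [11.0, -4.5, 5.1]
finger_gap: 0.3
```

Call:
carry_out([
  [[1,-0.003,0.0005,-0.0005,0,0,0.02],[1,-0.003,0.0004,-0.0005,0,0,0.02]],
])

```text
time: 6.42
tool_pos: [568.2, 130.0, 53.7]
tool_rot: [-0.902, 1.516, 0.616]
contact_force: [9.0, -2.8, -4.8]
finger_gap: 0.6
```

Call:
carry_out([
  [[1,-0.003,0.0003,-0.0005,0,0,0.02],[1,-0.003,0.0002,-0.0005,0,0,0.02]],
])

```text
time: 6.68
tool_pos: [568.6, 130.3, 53.8]
tool_rot: [-0.984, 1.505, 0.574]
contact_force: [9.7, -1.5, -4.2]
finger_gap: 0.1
```

Call:
carry_out([
  [[1,-0.005,0.0008,0,0,0,0],[1,-0.005,0.0007,0,0,0,0]],
])

```text
time: 6.92
tool_pos: [563.9, 131.1, 54.3]
tool_rot: [-1.037, 1.496, 0.52]
contact_force: [7.5, -1.7, -4.5]
finger_gap: 0.4
```

Call:
carry_out([
  [[1,-0.006,0.001,0,0,0,0],[1,-0.006,0.001,0,0,0,0]],
])

```text
time: 7.18
tool_pos: [554.1, 132.3, 54.5]
tool_rot: [-1.063, 1.492, 0.493]
contact_force: [3.1, -2.3, -1.7]
finger_gap: 0.4
```

Call:
carry_out([
  [[1,-0.004,0.0004,-0.0005,0,0,0],[1,-0.004,0.0003,-0.0005,0,0,0]],
])

```text
time: 7.42
tool_pos: [546.6, 133.1, 54.0]
tool_rot: [-1.072, 1.49, 0.486]
contact_force: [3.6, -1.2, 2.9]
finger_gap: 0.4
```

Call:
carry_out([
  [[1,-0.003,0.0002,-0.0005,0,0,0],[1,-0.003,0.0001,-0.0005,0,0,0]],
])

```text
time: 7.68
tool_pos: [540.7, 133.7, 53.3]
tool_rot: [-1.073, 1.488, 0.485]
contact_force: [3.7, -2.1, 2.6]
finger_gap: 0.4
```

Call:
carry_out([
  [[1,-0.003,0,-0.0005,0,0,0],[1,-0.003,0,-0.0005,0,0,0]],
])

```text
time: 7.92
tool_pos: [532.8, 134.0, 51.9]
tool_rot: [-1.061, 1.491, 0.497]
contact_force: [0.5, 1.5, 0.6]
finger_gap: 0.8
```

Call:
carry_out([
  [[1,-0.003,0,0,0,0,0],[1,-0.003,-0.0001,0,0,0,0]],
])

```text
time: 8.18
tool_pos: [527.1, 134.0, 51.6]
tool_rot: [-1.065, 1.489, 0.494]
contact_force: [11.1, -2.7, -4.6]
finger_gap: 0.4
```

Call:
carry_out([
  [[1,-0.003,-0.0001,0,0,0,0],[1,-0.003,-0.0001,0,0,0,0]],
])

```text
time: 8.43
tool_pos: [527.0, 134.3, 52.3]
tool_rot: [-1.093, 1.478, 0.465]
contact_force: [9.4, -0.8, -5.7]
finger_gap: 0.7
```

Call:
carry_out([
  [[1,-0.005,0,0,0,0,0],[1,-0.006,0,0,0,0,0],[1,-0.006,0,0,0,0,0]],
])

```text
time: 8.8
tool_pos: [526.1, 136.0, 54.5]
tool_rot: [-1.138, 1.449, 0.415]
contact_force: [16.6, -1.1, -8.0]
finger_gap: 0.5
```

```bash
python3 - <<'E'
from h import *
from scipy.spatial.transform import Rotation as R
s=arm.sense(); print(R.from_euler("xyz",s["tool_rot"]).as_matrix().round(3))
f=arm.grab_frame("scene"); save(f,"scene4.png",(300,170,440,310),4.2)
E
```

```text
[[ 0.111 -0.994  0.015]
 [ 0.049  0.02   0.999]
 [-0.993 -0.111  0.051]]
```

View pics/scene4.png

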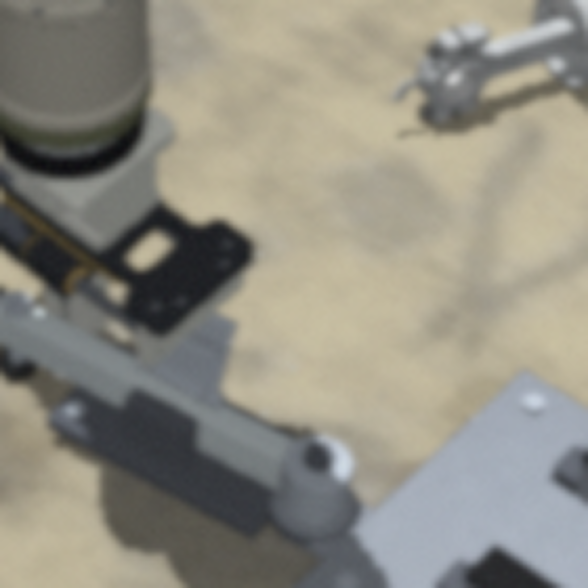

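The brace rests against the stop bar, and the firmer 17 N push didn't move it further, so it's home at about 98.5°. Next I'll back off, straighten the tool and go behind the flap.

Call:
carry_out([
  [[1,0.015,0.001,0,0,0,0],[1,0.025,0.003,0,0,0,0],[1,0.012,0.002,0.02,-0.025,0.055,0.08],[1,0,-0.005,0.025,-0.024,0.056,0.08],[1,0,-0.02,0.01,0,0,0],[1,0,-0.02,0,0,0,0],[1,0,-0.02,0,0,0,0],[1,0,0,0,0,0,0]],
])

```text
time: 9.85
tool_pos: [575.4, 73.9, 108.7]
tool_rot: [1.09, 1.556, 2.808]
contact_force: [-0.4, -0.5, -0.2]
finger_gap: 0.5
```

```bash
python3 - <<'E'
from h import *
from scipy.spatial.transform import Rotation as R
s=arm.sense(); print(s["tool_pos"],R.from_euler("xyz",s["tool_rot"]).as_matrix().round(3).tolist())
f=arm.grab_frame("scene"); save(f,"scene5.png",(300,170,440,310),4.2)
E
```

```text
[575.39433985  73.93514727 108.66706001] [[-0.014, -0.989, -0.147], [0.005, -0.147, 0.989], [-1.0, 0.013, 0.007]]
```

View pics/scene5.png

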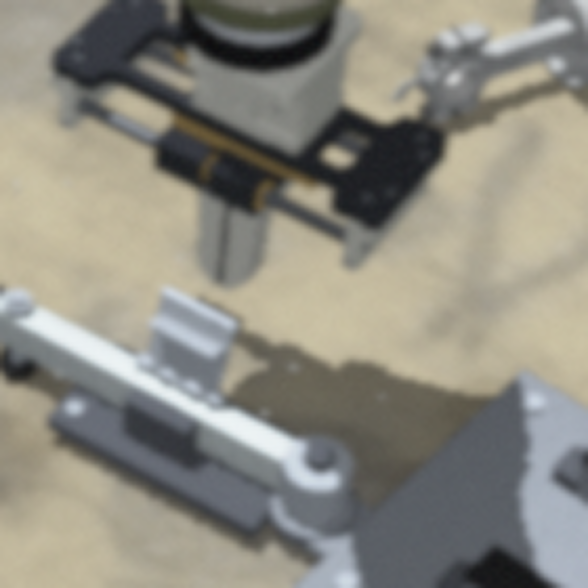

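The brace has stayed home, the flap is upright and leaning back, and the fingers are behind it. Now I'll sweep it over.

Call:
carry_out([
  [[1,0.001,-0.006,0,0,0,0],[1,-0.01,-0.0015,0,0,0,0],[1,-0.01,-0.0015,0,0,0,0],[1,-0.008,-0.0012,0,0,0,0],[1,-0.008,-0.0012,0,0,0,0],[1,-0.008,-0.0012,0,0,0,0],[1,-0.008,-0.0012,0,0,0,0],[1,-0.008,-0.0012,0,0,0,0]],
])

```text
time: 10.9
tool_pos: [513.4, 62.3, 108.7]
tool_rot: [0.832, 1.557, 2.555]
contact_force: [1.8, -0.3, 0.1]
finger_gap: 0.6
```

```bash
cat > st.py <<'E'
from h import *
from scipy.spatial.transform import Rotation as R
s=arm.sense(); p=s["tool_pos"]; d=p[:2]-[535,-24]
print(p.round(1),"r",d@[-.148,.989],"y",d@[-.989,-.148],"F",s["contact_force"].round(1),"axis",R.from_euler("xyz",s["tool_rot"]).as_matrix()[:,0].round(3))
E
python3 st.py
```

```text
[513.4  62.3 108.7] r 88.58986453407609 y 8.60124177041849 F [ 1.8 -0.3  0.1] axis [-0.012  0.008 -1.   ]
```

Contact at 1.8 N. A little further over, then press down.

Call:
carry_out([
  [[1,-0.008,-0.0012,0,0,0,0],[1,-0.004,-0.001,-0.005,0,0,0],[1,0,0,-0.006,0,0,0],[1,0,0,-0.006,0,0,0],[1,0,0,-0.005,0,0,0]],
])

```text
time: 11.52
tool_pos: [498.7, 59.5, 85.1]
tool_rot: [0.986, 1.555, 2.709]
contact_force: [-0.3, 0.5, 1.2]
finger_gap: 0.8
```

Call:
carry_out([
  [[1,0,0,-0.003,0,0,0],[1,0,0,-0.002,0,0,0]],
])

```text
time: 11.78
tool_pos: [498.5, 59.6, 81.5]
tool_rot: [1.032, 1.555, 2.755]
contact_force: [-9.0, -1.1, 53.1]
finger_gap: 0.8
```

```bash
python3 st.py
```

```text
[498.5  59.6  81.5] r 88.08966795376394 y 23.762552297805936 F [-9.  -1.1 53.1] axis [-0.015  0.006 -1.   ]
```

It bottomed firmly at tip height about 57 mm, which is the flat height. Lifting clear to look.

Call:
carry_out([
  [[1,0,0,0.004,0,0,0],[1,0,0,0.03,0,0,0],[1,0,0,0.05,0,0,0],[1,0,0.04,0.04,0,0,0],[1,0,0.06,0.01,0,0,0],[1,0,0.06,0,0,0,0],[1,0,0.06,0,0,0,0],[1,0,0.06,0,0,0,0],[1,0,0,0,0,0,0]],
])

```text
time: 12.9
tool_pos: [499.3, 348.1, 219.8]
tool_rot: [0.73, 1.556, 2.448]
contact_force: [-1.4, -0.9, -0.1]
finger_gap: 0.6
```

```bash
python3 - <<'E'
from h import *
f=arm.grab_frame("scene"); a=f["image"][170:310,290:430,::-1]
g=arm.grab_frame("top"); b=g["image"][130:280,290:490,::-1]
a=cv2.resize(a,(400,400),interpolation=2); b=cv2.resize(b,(400,300),interpolation=2)
cv2.imwrite("pics/fin.png",np.hstack([a,np.vstack([b,np.zeros((100,400,3),np.uint8)])]))
E
```

```text
(no output)
```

View pics/fin.png

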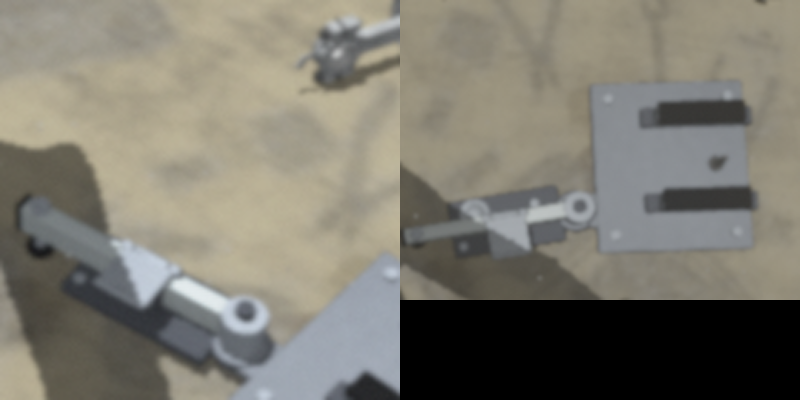

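```bash
python3 -c "
from h import *
print(arm.finish_job())"
```

```text
the job is handed in; nothing more can be done
None
```

I pushed the brace out over the spring ball to the stop bar, then swung the keeper flap over, pressed it flat and handed the job in at about 13 s.

- **Brace:** it gave way over the ball at about 10–11 N near 84° in world axes. The force then fell almost to zero and it stopped dead at about 98.5°. A firmer push of about 17 N moved it no further. The last pictures show it home between the ball and the bar.
- **Keeper flap:** the finger bottomed at about 57 mm, against the 58 mm expected for a flat flap. If the tab were resting on top of the bar it would have stopped clearly higher. In the last pictures it lies flat over the bar.
- **Other parts:** the bolt stands where it was, and I touched none of the parts on the table. I did not measure their positions again. The arm was clear of everything at hand-in.
- **Less gentle than planned:** the last press on the already shut flap briefly reached 53 N at the fingertips. That is under the 120 N wrist limit. It is over the 40 N figure, which is stated for the arm and the gripper's body; I took the fingertips as not counting.
- **Tool drift:** the tool rose 13 mm during the first swing, and I corrected it before reaching the ball.

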